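Check two finishing wheels for bearing play and build a hand rest at the sound one

ROBOT

A 6-joint arm with a two-finger parallel gripper is mounted at the origin on the work surface. World frame = base frame: x ahead of the robot, y to its left, z up, the work surface at z = 0. Lengths are in mm, angles in rad, forces in N, time in s.
With the tool pointing down it reaches from about 250 to 725 mm from the base axis. Payload 9.7 kg.
Tool frame: the origin (TCP) lies between the finger pads; the fingertips stand 25 mm ahead of it and the grasp point (between the pads) lies 6 mm ahead of it; z points along the fingers, y is the line along which they close (so a half turn about z gives the same grasp; the last joint's range is limited). The gripper opens to 85 mm and grips with 20 to 120 N. Pads are 22 mm wide; open, the fingers measure 114 mm over their backs; the gripper's body (76 mm by 85 mm) begins 54 mm behind the grasp point. The pads swing forward as they close: fully open they stand 13 mm farther back than shut.
Start: joints at [-1.228, 0.087, 0.176, 1.66, 0, 1.571], TCP at [184.866, -517.998, 256.284] pointing down, gripper open.
Joint ranges: [-3.13, 3.13], [-0.85, 1.81], [-1.15, 1.24], [-2.2, 2.28], [-1.44, 1.52], [-3.14, 3.14]. Speed limits (rad/s): [2.22, 2.22, 2.57, 3.14, 3.14, 3.14].

INTERFACE

Orientations are given as a 3x3 rotation matrix whose columns are the frame's x, y, z axes.
In Python, from plant import arm gives the robot as it stands. The module is installed in compiled form; this text tells all that it offers.
- The arm moves only by the shell command python3 -m creep 'ROWS' [FORCE]. ROWS is JSON, one flat list of numbers, 5 for each row, row after row: the shift along the tool's x, y, z in m, then the turn about the tool's z in degrees, then the gripper command: -1 is shut, 1 is fully open, values between are in proportion. In form: [x, y, z, yaw, claw, x, y, z, yaw, claw, ...]. A call has 1 to 12 rows; each row is the pose to reach, as a shift and turn from the pose commanded when the call began, along the tool's axes at that moment; what a row does not reach only later rows make up. A row lasts 1/8 s, in which the tool goes at most 62.5 mm and 10.7 degrees, less where a joint would pass 70% of its speed; a pose out of reach is approached as far as the arm can. A call with a gripper value outside its range is refused whole. The fingers move at their own pace and stop on an object; FORCE is the grip in N (left out, the last holds). Time passes only in rows, so rows that repeat a pose let the fingers close. It gives the time, the measured TCP pose, the force, the opening and the grip force at its end, in the units of the state.
- arm.get_state(): the state, without advancing time (a new reading comes with each control period).
- arm.grab_frame(name): name is "scene" or "top"; returns a dict with "image" (420x560x3 uint8, red, green, blue), "depth" (420x560 float32, mm along the optical axis (not along the pixel's ray), 0 where there is no reading), "vertical_fov" (degrees; the focal length in pixels is half the picture's height over the tangent of half this angle, whatever the lens; pixels are square), "cx", "cy" (the principal point, pixels), "world_from_camera" (4x4, takes a point from camera to world coordinates). Camera axes: x right, y up, looking along -z (the intrinsics and any distortion apply to the point x, -y, -z); pixel columns grow to the right and rows downward; lengths in mm; the calibration is good to about 2 mm. A picture is of the moment at which its call begins.
- arm.finish_job(): hands the job in; it is judged then, once.
Trained networks look in a picture, given as the dict that the camera call returned (one of the last four; its "shot" number tells which), for a name from the list of things; names that differ only in an ending like _2 or _b are one class to them, and where a whole thing is asked for, a point or a joint stands for the part that bears it (a point fixed in the world has none). Each returns a list of dicts, best first, with "conf" (0 to 1); they miss things now and then, are a little off and sometimes report something else, mostly with a low value. They report only what shows in the picture. A call takes as long as a camera call. They do not tell look-alikes from the thing itself.
- arm.trace(picture, label): "region" (420x560 bool, what is visible of it) and "location" ([column, row] in pixels, amid what is visible of it).
- arm.landmark_of(picture, label): "location" ([column, row] in pixels: a listed point, or the origin of a listed thing).
The state is a dict: "clock": time; "joint_pos": joint angles; "joint_velocities": joint speeds; "effort": joint torques, N m; "eef_pos": TCP position; "eef_rot": TCP orientation; "force": force on the tool from outside, world axes, zero at the start; "torque": the same for the moment, N m; "grip_width": finger opening in mm; "grip_force": force on a finger pad.
Only numpy, scipy, OpenCV 4.12 (cv2) and the standard library are available. Lean on these libraries where they do the work, as an engineer would, in place of code of your own. Each camera call takes 0.05 s, during which the arm holds its last target. There are 200 camera calls.

TASK

Check both finishing wheels for bearing play: take the left-hand wheel by the top of its rim and gently rock it to the left and then to the right until you feel it stop or push back, then do the same with the right-hand wheel. Then, in the middle of the flat steel table in front of the wheel that is sound (not the one that wobbles), build a hand rest from all the aluminium channels on the bench, one on another and alternately open side up and open side down, beginning with an open-up one, their length parallel to the axle and each open-down channel shifted sideways so that its flanges interlock with those of the open-up channel under it and its web rests on them. Leave the rest standing steady and everything else on the bench where it is.

Things in the scene. Friction and masses are not known exactly. Their poses are not given: they have to be found in the camera images.
- rim_a (a point): Wheel A of two that look alike: wooden disc with copper rim, 180 mm across, 20 mm thick, upright in a green iron fork, axle left-right, free to spin. This point: top of the rim (245 mm over the bench), mid-thickness; y axis along the axle. The fork ends 70 mm below it. One wheel stands on the robot's left, one on its right, either way round; one of them (not said which) has a worn bearing.
- rock_a (a joint): Rocking angle of wheel A, rad: 0 upright, + when the rim's top leans left (+y); pivot at the hub, 90 mm below the rim's top. A worn wheel moves freely 6 mm at the rim to either side (0.07), to a hard stop: rocked when over 0.05. A sound one springs back, giving 0.2 mm per N pushed at the rim's top: rocked when over 0.01 (6 to 10 N); over 25 N is forcing. Fingers clamped hard on the flat faces stop it leaning: straddle it loosely or follow the arc.
- table_a (a point): Centre of the upper face of the flat steel table in front of wheel A: 120 x 120 mm, 12 mm above the bench. x axis: towards the wheel, whose rim stands 100 mm away at hub height (155 mm over the bench); y axis: parallel to the axle; z up.
- rim_b (a point): Wheel B of two that look alike: wooden disc with copper rim, 180 mm across, 20 mm thick, upright in a green iron fork, axle left-right, free to spin. This point: top of the rim (245 mm over the bench), mid-thickness; y axis along the axle. The fork ends 70 mm below it. One wheel stands on the robot's left, one on its right, either way round; one of them (not said which) has a worn bearing.
- rock_b (a joint): Rocking angle of wheel B, rad: 0 upright, + when the rim's top leans left (+y); pivot at the hub, 90 mm below the rim's top. A worn wheel moves freely 6 mm at the rim to either side (0.07), to a hard stop: rocked when over 0.05. A sound one springs back, giving 0.2 mm per N pushed at the rim's top: rocked when over 0.01 (6 to 10 N); over 25 N is forcing. Fingers clamped hard on the flat faces stop it leaning: straddle it loosely or follow the arc.
- table_b (a point): Centre of the upper face of the flat steel table in front of wheel B: 120 x 120 mm, 12 mm above the bench. x axis: towards the wheel, whose rim stands 100 mm away at hub height (155 mm over the bench); y axis: parallel to the axle; z up.
- up1_mid (a point): Centre (half-way up) of a plain aluminium channel lying open side up: 56 mm long (y axis), 50 mm wide over the flanges (x axis), 30 mm high, walls 4 mm, web at the bottom; 62 g. Two or three of the three open-up channels are present; an absent one reads None.
- up1: The same channel, origin at the centre of its underside, 15 mm below its centre; axes as for its centre point.
- down1_mid (a point): Centre (half-way up) of a plain aluminium channel lying open side down: 68 mm long (y axis), 50 mm wide (x axis), 30 mm high, walls 4 mm, web on top; 75 g. Hooked on an open-up channel (shifted 5 to 20 mm sideways, one flange inside it) its centre is 4 mm above that channel's. Held by its ends, near the top, it can be set down with the fingers clear of the channel below. Two are always present.
- down1: The same channel, origin at the centre of its underside, 15 mm below its centre; axes as for its centre point.
- up2_mid (a point): Centre (half-way up) of a plain aluminium channel lying open side up: 56 mm long (y axis), 50 mm wide over the flanges (x axis), 30 mm high, walls 4 mm, web at the bottom; 62 g. Two or three of the three open-up channels are present; an absent one reads None.
- up2: The same channel, origin at the centre of its underside, 15 mm below its centre; axes as for its centre point.
- down2_mid (a point): Centre (half-way up) of a plain aluminium channel lying open side down: 68 mm long (y axis), 50 mm wide (x axis), 30 mm high, walls 4 mm, web on top; 75 g. Hooked on an open-up channel (shifted 5 to 20 mm sideways, one flange inside it) its centre is 4 mm above that channel's. Held by its ends, near the top, it can be set down with the fingers clear of the channel below. Two are always present.
- down2: The same channel, origin at the centre of its underside, 15 mm below its centre; axes as for its centre point.
- up3_mid (a point): Centre (half-way up) of a plain aluminium channel lying open side up: 56 mm long (y axis), 50 mm wide over the flanges (x axis), 30 mm high, walls 4 mm, web at the bottom; 62 g. Two or three of the three open-up channels are present; an absent one reads None.
- up3: The same channel, origin at the centre of its underside, 15 mm below its centre; axes as for its centre point.
- tin: Small round tin among the channels, 28 mm across, 26 mm high; leave it alone. Origin at the centre of its underside.
- vase: Small copper vase, 74 mm across, 122 mm high; leave it alone. Origin at the centre of its underside.
- mug: White mug, 80 mm across, 95 mm high, with a handle; leave it alone. Origin at the centre of its underside.
- chisel: Carving tool with a dark wooden handle, 160 mm long, lying on the bench; leave it alone. Origin near its middle; its length lies along its x axis.
There are look-alikes about, which are no part of the job. What is shaped like the up1 but blue, brown or pink is not meant.

How it is judged (in metres and radians):
On the way, in this order (a step that is already met when the one before it is completed fails the run):
1. the left-hand wheel has been rocked to the left (((world y of rim_a above 0 m and value of joint rock_a above 0.01 rad) or (world y of rim_b above 0 m and value of joint rock_b above 0.05 rad))), for 0.1 s.
2. the left-hand wheel has been rocked to the right (((world y of rim_a above 0 m and value of joint rock_a below -0.01 rad) or (world y of rim_b above 0 m and value of joint rock_b below -0.05 rad))), for 0.1 s.
3. the right-hand wheel has been rocked to the left (((world y of rim_a below 0 m and value of joint rock_a above 0.01 rad) or (world y of rim_b below 0 m and value of joint rock_b above 0.05 rad))), for 0.1 s.
4. the right-hand wheel has been rocked to the right (((world y of rim_a below 0 m and value of joint rock_a below -0.01 rad) or (world y of rim_b below 0 m and value of joint rock_b below -0.05 rad))), for 0.1 s.
At the end, for the whole second after the job is handed in: All channels stacked on the sound wheel's table: within 20 mm of its middle along the axle and 30 mm across (open-down ones 45), parallel to the axle (0.2 rad), level, at rest; centres of open-up ones 15, 49, 83 and of open-down ones 19, 53 mm above the table (2.5 mm) (x of up1_mid in the frame of table_a between -0.03 and 0.03 m and y of up1_mid in the frame of table_a between -0.02 and 0.02 m and (z of up1_mid in the frame of table_a between 0.0125 and 0.0175 m or z of up1_mid in the frame of table_a between 0.0465 and 0.0515 m or z of up1_mid in the frame of table_a between 0.0805 and 0.0855 m) and angle between each of up1_mid, down1_mid, up2_mid, down2_mid, up3_mid's own z axis and vertical below 0.08 rad and angle between the y axis of each of up1_mid, down1_mid, up2_mid, down2_mid, up3_mid and the y axis of table_a, either way round below 0.2 rad and linear speed of each of up1, down1, up2, down2, up3 below 0.02 m/s and x of down1_mid in the frame of table_a between -0.045 and 0.045 m and y of down1_mid in the frame of table_a between -0.02 and 0.02 m and (z of down1_mid in the frame of table_a between 0.0165 and 0.0215 m or z of down1_mid in the frame of table_a between 0.0505 and 0.0555 m) and x of up2_mid in the frame of table_a between -0.03 and 0.03 m and y of up2_mid in the frame of table_a between -0.02 and 0.02 m and (z of up2_mid in the frame of table_a between 0.0125 and 0.0175 m or z of up2_mid in the frame of table_a between 0.0465 and 0.0515 m or z of up2_mid in the frame of table_a between 0.0805 and 0.0855 m) and x of down2_mid in the frame of table_a between -0.045 and 0.045 m and y of down2_mid in the frame of table_a between -0.02 and 0.02 m and (z of down2_mid in the frame of table_a between 0.0165 and 0.0215 m or z of down2_mid in the frame of table_a between 0.0505 and 0.0555 m) and x of up3_mid in the frame of table_a between -0.03 and 0.03 m and y of up3_mid in the frame of table_a between -0.02 and 0.02 m and (z of up3_mid in the frame of table_a between 0.0125 and 0.0175 m or z of up3_mid in the frame of table_a between 0.0465 and 0.0515 m or z of up3_mid in the frame of table_a between 0.0805 and 0.0855 m)); the robot touches nothing.
It fails at once if a wheel is forced: pushed with more than about 25 N (value of joint rock_a above 0.065 rad or value of joint rock_a below -0.065 rad or value of joint rock_b above 0.1 rad or value of joint rock_b below -0.1 rad).
It fails at once if the tin is moved by more than 100 mm (distance of tin from where it was at the start of the episode above 0.1 m).
It fails at once if the vase is moved by more than 40 mm (distance of vase from where it was at the start of the episode above 0.04 m).
It fails at once if the mug is moved by more than 40 mm (distance of mug from where it was at the start of the episode above 0.04 m).
It fails at once if the chisel is moved by more than 40 mm (distance of chisel from where it was at the start of the episode above 0.04 m).
Of up1, up2, up3 only 2 to 3 are there at a start; the rules pass over those that are not, and their reading is None.
At some moment in a run one of tin may be knocked a few centimetres aside while the robot is not near it.
It also fails if it takes over 210 s, if anything falls off the work surface, if the arm or the gripper's body presses on something with over 40 N, if the wrist force passes 120 N, or if a joint passes its speed limit or range.

## Working session

There is one attempt and no reset: what is moved stays moved. The work goes in short steps, Python scripts to look and compute and a shell command to move; the robot and the scene stay as the last step left them, time stands still between calls to the robot, and variables do not carry over. Pictures are saved under pics/ and viewed, at most 14 in all, crops included, and the job is handed in when it is done.

```bash
mkdir -p pics; cat > h.py <<'E'
import numpy as np, cv2
from plant import arm
def K(p):
    h=p["image"].shape[0]; f=h/2/np.tan(np.radians(p["vertical_fov"])/2)
    return f,p["cx"],p["cy"]
def unproj(p,uv,d):
    f,cx,cy=K(p); uv=np.atleast_2d(uv).astype(float); d=np.asarray(d,float)
    c=np.stack([(uv[:,0]-cx)/f*d,-(uv[:,1]-cy)/f*d,-d*np.ones(len(uv)),np.ones(len(uv))])
    return (np.array(p["world_from_camera"])@c)[:3].T
def ray(p,uv):
    o=np.array(p["world_from_camera"])[:3,3]; q=unproj(p,uv,np.array([1000.]))[0]-o
    return o,q/np.linalg.norm(q)
def atz(p,uv,z):
    o,r=ray(p,uv); return o+r*(z-o[2])/r[2]
def tri(p,a,q,b):
    o1,r1=ray(p,a);o2,r2=ray(q,b)
    A=np.stack([r1,-r2],1); t=np.linalg.lstsq(A,o2-o1,rcond=None)[0]
    x=o1+t[0]*r1;y=o2+t[1]*r2
    return (x+y)/2,np.linalg.norm(x-y)
def save(p,n,box=None,s=1):
    im=p["image"][:,:,::-1]
    if box: im=im[box[1]:box[3],box[0]:box[2]]
    cv2.imwrite("pics/"+n,cv2.resize(im,None,fx=s,fy=s,interpolation=cv2.INTER_CUBIC) if s!=1 else im)
def cloud(p,m):
    r,c=np.nonzero(m&(p["depth"]>0)); return unproj(p,np.stack([c,r],1),p["depth"][r,c])
E
python3 - <<'E'
from h import *
np.set_printoptions(precision=1,suppress=True)
P={n:arm.grab_frame(n) for n in("scene","top")}
for n,p in P.items():
    save(p,n+"0.png"); print(n,p["vertical_fov"],p["cx"],p["cy"],p.keys()); print(p["world_from_camera"])
    for l in("rim_a","table_a","up1_mid","down1_mid","tin","vase","mug","chisel"):
        for d in arm.landmark_of(p,l):
            u,v=d["location"]; dd=p["depth"][int(v),int(u)]
            print(n,l,round(d["conf"],2),np.array([u,v]),unproj(p,[u,v],np.array([dd]))[0] if dd>0 else None)
E
```

```text
scene 48.703861491621424 277.37281659740455 206.0008742543313 dict_keys(['image', 'depth', 'vertical_fov', 'cx', 'cy', 'world_from_camera', 'shot'])
[[   0.7   -0.5    0.5 1041.1]
 [   0.7    0.5   -0.6 -546.9]
 [   0.     0.7    0.7  821. ]
 [   0.     0.     0.     1. ]]
scene rim_a 0.74 [199.9 270. ] [ 622.6 -265.8  246.1]
scene rim_a 0.56 [383.2 134.5] [620.4 278.  244.9]
scene table_a 0.9 [308.4 180.2] [424.2 269.2  11.7]
scene table_a 0.6 [143.2 303.3] [ 432.6 -291.9    9.5]
scene up1_mid 0.83 [219.1 212. ] [330.4  17.1   1.5]
scene up1_mid 0.83 [215.  272.9] [ 477.4 -129.2    2.9]
scene up1_mid 0.78 [267.4 210.9] [428.8  96.8  13.2]
scene up1_mid 0.74 [249.2 190.5] [328.  130.8   3.9]
scene up1_mid 0.69 [189.6 241.3] [ 357.4 -104.2    2.8]
scene up1_mid 0.54 [376.9 134.3] [609.2 269.6 244.5]
scene tin 0.58 [283.1 242.8] [542.7  30.1  26.1]
scene vase 0.77 [308.4 330.8] [ 754.3 -135.8   64. ]
scene vase 0.21 [314.5 249.2] [612.8  60.9  30.7]
scene mug 0.82 [374.4 282. ] [775.5  59.2  49.2]
scene chisel 0.61 [320.2 288.6] [690.2 -14.6  22.3]
top 54.42408771770607 269.54855075869
[... 590 characters left out ...]
 7.3]
top up1_mid 0.71 [230.6 256.9] [449.8 102.1   3.4]
top up1_mid 0.67 [309.9 248. ] [ 485.  -123.8    6.6]
top up1_mid 0.66 [271.1 182.9] [669.1  -4.3  21.2]
top up1_mid 0.47 [266.3 256.8] [452.   -0.1  31.7]
top up1_mid 0.42 [150.2 172.1] [691.7 358.    1.2]
top down1_mid 0.57 [268.  256.8] [452.5  -4.9  28.3]
top tin 0.47 [371.9 267.2] [ 437.4 -299.3   15. ]
top tin 0.46 [254.1 224.3] [543.4  38.9  25.9]
top vase 0.66 [293.6 201.2] [621.8 -73.    1.3]
top vase 0.62 [308.7 165.8] [ 709.4 -108.3   73.2]
top vase 0.18 [238.4 152.9] [764.9  98.7  -1.2]
top mug 0.56 [240.2 152.9] [762.9  92.7   5. ]
top mug 0.3 [266.2 257.9] [449.   0.  31.]
top chisel 0.54 [271.2 180.1] [678.6  -4.3  17.8]
```

View pics/scene0.png

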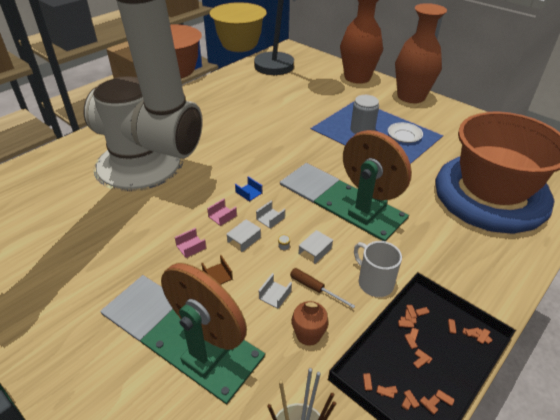

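View pics/top0.png

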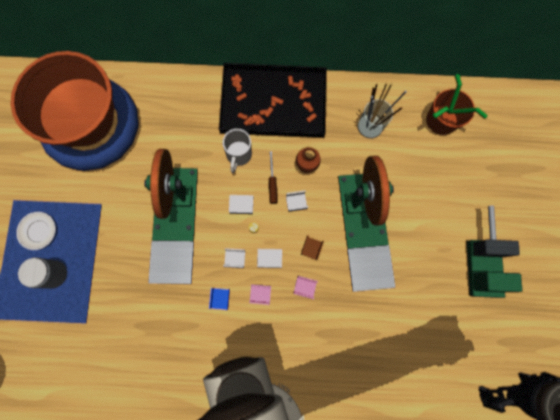

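Scene: aluminium channels open-up at top-image (235,258) and (297,201), open-down at (270,258) and (241,204). Blue, pink and brown ones are look-alikes. Tin is at (254,228), with a wheel at (162,183) and (377,190).

```bash
cat > m.py <<'E'
from h import *
np.set_printoptions(precision=1,suppress=True)
def rect(xy):
    (c,s,a)=cv2.minAreaRect(xy.astype(np.float32)); return np.round([*c,*s,a],1)
def blobs(p,zlo,zhi,xlo,xhi,ylo,yhi,satmax=60,vmin=100,amin=15):
    r,c=np.mgrid[0:420,0:560]; d=p["depth"]
    W=unproj(p,np.stack([c.ravel(),r.ravel()],1),d.ravel()).reshape(420,560,3)
    hsv=cv2.cvtColor(p["image"],cv2.COLOR_RGB2HSV)
    m=(d>0)&(hsv[...,1]<satmax)&(hsv[...,2]>vmin)&(W[...,2]>zlo)&(W[...,2]<zhi)&(W[...,0]>xlo)&(W[...,0]<xhi)&(W[...,1]>ylo)&(W[...,1]<yhi)
    n,L,S,_=cv2.connectedComponentsWithStats(m.astype(np.uint8))
    return [(S[i,4],W[L==i]) for i in range(1,n) if S[i,4]>=amin]
E
python3 - <<'E'
from m import *
P={n:arm.grab_frame(n) for n in("scene","top")}
for n,p in P.items():
    for nm,a in (("chan",(-5,45,250,700,-180,180)),("tabL",(3,22,330,520,180,350)),("tabR",(3,22,330,520,-380,-200))):
        for k,w in blobs(p,*a):
            print(n,nm,k,w.mean(0),np.median(w[:,2]),rect(w[:,:2]))
            if nm=="chan":
                t=w[w[:,2]>22]
                if len(t)>8: print("   top>22:",len(t),t.mean(0),rect(t[:,:2]))
    for l in("rim_a",):
        for d in arm.trace(p,l)[:3]:
            w=cloud(p,d["region"]); t=w[w[:,2]>215]
            if len(t)>10:
                v=np.linalg.svd((t-t.mean(0))[:,:2],full_matrices=False)[2][0]
                print(n,l,round(d["conf"],2),len(t),t.mean(0),t.min(0),t.max(0),"plane dir",np.degrees(np.arctan2(v[1],v[0])), w[w[:,2]>235].mean(0))
print(arm.get_state()["eef_rot"])
save(P["scene"],"zoom.png",(150,160,360,320),3.6)
E
```

```text
scene chan 37 [299.  156.3   4. ] 1.1880457177315975 [301.6 153.   55.5  58.3  83.5]
scene chan 40 [417.1  94.8  23.8] 29.66007122898725 [410.7  98.5  31.2  79.6   1.3]
   top>22: 31 [423.1  88.3  30.5] [423.5  88.4  58.6   7.7  87.7]
scene chan 220 [443.6  88.1   8.9] 5.218074875358752 [447.2 100.5  82.   49.2  88.7]
   top>22: 34 [469.1  87.8  29.9] [468.8  87.7  55.7   5.5  89.1]
scene chan 457 [448.   -8.7  28.8] 30.629549873261567 [437.1   1.8  77.1  95.2   3. ]
   top>22: 428 [450.6 -11.   30.7] [449.8 -10.8  52.6  68.7   2.7]
scene chan 489 [600.3  80.4  29. ] 30.638114059976715 [591.7  92.3  70.6  97.5   1.3]
   top>22: 460 [602.2  78.   30.7] [601.6  79.1  51.4  70.7   1.3]
scene chan 54 [534.5  41.3  26.7] 26.503472227372413 [534.6  41.2  20.4  23.9  10. ]
   top>22: 54 [534.5  41.3  26.7] [534.6  41.2  20.4  23.9  10. ]
scene chan 16 [696.9 104.6  39.4] 40.04042421063508 [696.  104.    6.5   6.5  79.1]
   top>22: 16 [696.9 104.6  39.4] [696.  104.    6.5   6.5  79.1]
scene chan 62 [591.5 -80.9  22.7] 29.774910594127107 [586.6 -76.   20.7  77.5  10.8]
   top>22: 46 [596.9 -
[... 992 characters left out ...]
70930052 [446.4  91.2  55.9  49.1  89.5]
   top>22: 53 [442.8  89.4  28.8] [446.6  90.9  48.   53.4   1.9]
top chan 450 [449.6  -9.2  29. ] 29.903563848867748 [450.4  -7.9  48.9  67.    2. ]
   top>22: 434 [450.5  -8.8  30. ] [450.7  -7.9  48.1  67.1   2.3]
top chan 19 [358.1 116.2   5.9] 5.359223717607392 [358.9 118.4  42.7  12.3  69.7]
top tabL 1794 [428.  269.4  11.8] 11.810272448323872 [429.3 270.1 122.  120.2   1.3]
top tabR 1789 [ 436.4 -296.8   12.1] 12.138438129074302 [ 436.9 -297.   120.5  120.5    7.4]
top rim_a 0.81 540 [612.9 270.6 234.2] [550.3 261.4 215. ] [685.7 283.4 248.7] plane dir -179.1903611006195 [617.1 271.9 241.5]
[[ 0.9  0.3  0. ]
 [ 0.3 -0.9  0. ]
 [ 0.  -0.  -1. ]]
```

View pics/zoom.png

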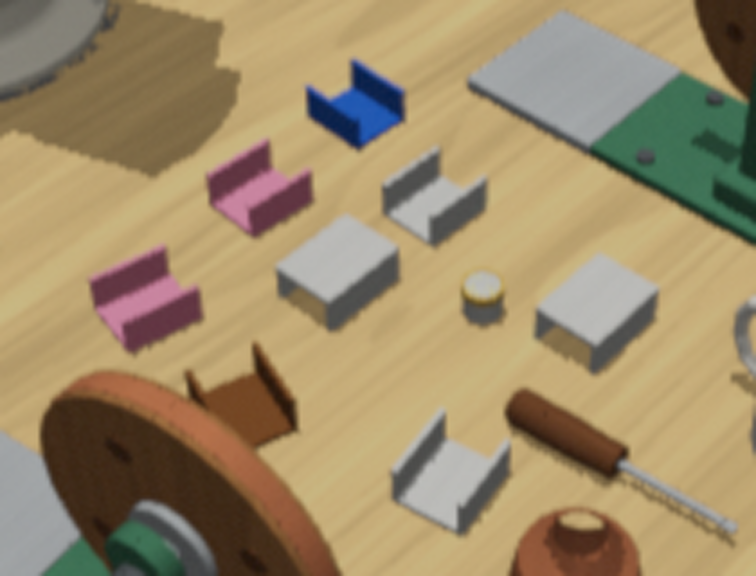

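```bash
cat > g.py <<'E'
import sys
from h import *
np.set_printoptions(precision=4,suppress=True)
# usage: g.py x y z yaw(of tool x axis, deg; mod 180 nearest)
x,y,z,yaw=map(float,sys.argv[1:5]); s=arm.get_state(); R=np.array(s["eef_rot"])
d=R.T@(np.array([x,y,z])-np.array(s["eef_pos"]))/1000
c=np.degrees(np.arctan2(R[1,0],R[0,0])); t=-((yaw-c+90)%180-90)
print("shift",d,"turn",round(t,1),"| t",s["clock"],"pos",s["eef_pos"],"yaw",round(c,1),"j6",s["joint_pos"][5],"F",s["force"],"w",s["grip_width"])
E
python3 g.py 619 271 340 1
python3 - <<'E'
from m import *
p=arm.grab_frame("scene")
for l in("vase","mug"):
    w=cloud(p,arm.trace(p,l)[0]["region"]); print(l,w.min(0),w.max(0))
for l in("rim_a",):
  for q in (p,arm.grab_frame("top")):
    for d in arm.trace(q,l)[:2]:
        w=cloud(q,d["region"]); w=w[(w[:,2]>70)]
        t=w[w[:,2]>237]
        yc=np.median(t[:,1])
        a=np.polyfit(t[:,0],t[:,1],1)
        print(t[:,0].min(),t[:,0].max(),t[:,1].min(),t[:,1].max(),"fit",a, rect(t[:,:2]))
E
```

```text
shift [ 0.6741 -0.5972 -0.0837] turn 18.6 | t 1.1 pos [ 184.8697 -517.996   256.2929] yaw 19.6 j6 1.5707787179051333 F [0.1784 0.3982 0.1218] w 85.60001374141909
vase [ 671.  -145.4   -2.1] [772.8 -30.8 124.8]
mug [673.   54.   -2.8] [803.8 189.8  99. ]
  return _methods._mean(a, axis=axis, dtype=dtype,
  ret = ret.dtype.type(ret / rcount)
Traceback (most recent call last):
TypeError: expected non-empty vector for x
```

```bash
python3 -m creep '[0,0,-0.06,0,0.06, 0,0,-0.084,0,0.06, 0.674,-0.597,-0.084,18.6,0.06, 0.674,-0.597,-0.084,18.6,0.06, 0.674,-0.597,-0.084,18.6,0.06, 0.674,-0.597,-0.084,18.6,0.06, 0.674,-0.597,-0.084,18.6,0.06, 0.674,-0.597,-0.084,18.6,0.06, 0.674,-0.597,-0.084,18.6,0.06, 0.674,-0.597,-0.084,18.6,0.06, 0.674,-0.597,-0.084,18.6,0.06, 0.674,-0.597,-0.084,18.6,0.06]' 30; python3 g.py 619 271 290 1
python3 - <<'E'
from m import *
for n in("scene","top"):
    p=arm.grab_frame(n)
    r,c=np.mgrid[0:420,0:560]
    W=unproj(p,np.stack([c.ravel(),r.ravel()],1),p["depth"].ravel())
    W=W[p["depth"].ravel()>0]
    for sg in(1,-1):
        t=W[(W[:,2]>236)&(W[:,2]<250)&(abs(W[:,0]-622)<60)&(abs(W[:,1]-sg*270)<30)]
        if len(t)>15: print(n,sg,len(t),rect(t[:,:2]),np.polyfit(t[:,0]-622,t[:,1],1),t[:,0].mean())
E
```

```text
clock: 2.85
eef_pos: [486.7, 20.1, 340.6]
eef_rot: [[0.999, 0.037, 0.0], [0.037, -0.999, 0.008], [0.001, -0.008, -1.0]]
force: [1.6, -1.0, 0.3]
grip_width: 45.0
grip_force: 0.0
shift [ 0.1414 -0.2454  0.0527] turn 1.1 | t 2.85 pos [486.7021  20.109  340.5912] yaw 2.1 j6 3.141785629296068 F [ 1.6014 -0.9713  0.3106] w 45.00314543174449
scene 1 249 [619.6 270.1  24.   89.   89.7] [  0.  267.9] 621.7643494193438
scene -1 551 [ 625.9 -273.9   84.9   21.2    8.6] [   0.1 -275.9] 628.8621630139806
top 1 276 [619.9 272.6  82.1  20.9   1.2] [  0.  272.2] 616.9044468943348
top -1 280 [ 623.6 -272.1   85.    21.6    7.5] [   0.1 -271.6] 623.5856408193151
```

```bash
sed -i 's/^c=.*/c=np.degrees(np.arctan2(R[1,0],R[0,0])); j6=np.degrees(s["joint_pos"][5]); j1=np.degrees(s["joint_pos"][0]); j1t=np.degrees(np.arctan2(y,x))\nb=min(((j1t+180-yaw-180*k) for k in range(-3,4)),key=lambda v:(abs(v)>155,abs(v-j6))); t=b-j6-(j1t-j1)\nprint("j6 now",round(j6),"target",round(b),"j1",round(j1),round(j1t))/' g.py
python3 -m creep '[0,0,0,-120,0.06, 0,0,0,-120,0.06, 0,0,0,-120,0.06, 0,0,0,-120,0.06, 0,0,0,-120,0.06, 0,0,0,-120,0.06, 0,0,0,-120,0.06, 0,0,0,-120,0.06, 0,0,0,-120,0.06, 0,0,0,-120,0.06, 0,0,0,-120,0.06, 0,0,0,-120,0.06]'
python3 g.py 619 271.5 300 1
```

```text
clock: 4.45
eef_pos: [485.9, 17.2, 340.5]
eef_rot: [[-0.528, 0.849, -0.0], [0.849, 0.528, 0.008], [0.007, 0.004, -1.0]]
force: [0.5, 0.7, 0.1]
grip_width: 45.2
grip_force: 0.0
j6 now 60 target 23 j1 2 24
shift [0.1454 0.2471 0.0425] turn -59.1 | t 4.45 pos [485.9193  17.2368 340.4714] yaw 121.9 j6 1.0459736564151412 F [0.4896 0.692  0.0512] w 45.18235146949175
```

```bash
python3 -m creep '[0.1454,0.2471,0.0425,-59.1,0.06, 0.1454,0.2471,0.0425,-59.1,0.06, 0.1454,0.2471,0.0425,-59.1,0.06, 0.1454,0.2471,0.0425,-59.1,0.06, 0.1454,0.2471,0.0425,-59.1,0.06, 0.1454,0.2471,0.0425,-59.1,0.06, 0.1454,0.2471,0.0425,-59.1,0.06, 0.1454,0.2471,0.0425,-59.1,0.06, 0.1454,0.2471,0.0425,-59.1,0.06, 0.1454,0.2471,0.0425,-59.1,0.06]'
python3 g.py 619 271.5 253 1
```

```text
clock: 5.7
eef_pos: [619.0, 271.6, 300.3]
eef_rot: [[-1.0, -0.016, 0.0], [-0.016, 1.0, 0.008], [-0.0, 0.008, -1.0]]
force: [0.7, 0.1, -0.3]
grip_width: 45.2
grip_force: 0.0
j6 now 23 target 23 j1 24 24
shift [ 0.0001 -0.0005  0.0473] turn -0.1 | t 5.7 pos [619.0493 271.6044 300.3371] yaw -179.1 j6 0.39475874767515623 F [ 0.6718  0.1468 -0.3239] w 45.20022562771281
```

Tool +y is now world +y (left). Descend, then push left.

```bash
python3 -m creep '[0,0,0.02,0,0.06, 0,0,0.035,0,0.06, 0,0,0.047,0,0.06, 0,0,0.047,0,0.06, 0,0.004,0.047,0,0.06, 0,0.008,0.047,0,0.06, 0,0.010,0.047,0,0.06, 0,0.010,0.047,0,0.06]'
```

```text
clock: 6.7
eef_pos: [618.9, 282.7, 253.0]
eef_rot: [[-1.0, -0.018, -0.0], [-0.018, 1.0, 0.008], [0.0, 0.008, -1.0]]
force: [0.3, -0.5, 0.9]
grip_width: 45.5
grip_force: 0.0
```

```bash
python3 -m creep '[0,0.001,0,0,0.06, 0,0.0015,0,0,0.06, 0,0.0015,0,0,0.06]'
```

```text
clock: 7.08
eef_pos: [618.9, 283.9, 252.9]
eef_rot: [[-1.0, -0.017, -0.0], [-0.017, 1.0, 0.008], [0.0, 0.008, -1.0]]
force: [0.2, -0.0, 0.1]
grip_width: 45.5
grip_force: 0.0
```

```bash
python3 -m creep '[0,0.001,0,0,0.06, 0,0.0015,0,0,0.06, 0,0.0015,0,0,0.06]' | grep -E "pos|force"; python3 -m creep '[0,0.001,0,0,0.06, 0,0.001,0,0,0.06]'| grep -E "pos|force"
```

```text
eef_pos: [618.9, 285.4, 252.9]
force: [-0.6, -0.8, 0.3]
grip_force: 0.2
eef_pos: [618.9, 286.5, 252.9]
force: [-0.6, 0.1, 0.2]
grip_force: 0.2
```

```bash
for i in 1; do python3 -m creep '[0,0.001,0,0,0.06, 0,0.001,0,0,0.06]'| grep -E "pos|force"; python3 -m creep '[0,0.001,0,0,0.06, 0,0.001,0,0,0.06]'| grep -E "pos|force";python3 -m creep '[0,0.001,0,0,0.06, 0,0.001,0,0,0.06]'| grep -E "pos|force"; done
```

```text
eef_pos: [618.8, 287.5, 253.0]
force: [0.6, -1.3, 0.4]
grip_force: 0.2
eef_pos: [618.8, 288.5, 252.9]
force: [-0.5, -1.0, 0.7]
grip_force: 0.2
eef_pos: [618.8, 289.5, 252.9]
force: [-0.2, -0.2, 0.2]
grip_force: 0.2
```

```bash
python3 -m creep '[0,0.0007,0,0,0.06, 0,0.0007,0,0,0.06]'| grep -E "pos|force"; python3 -m creep '[0,0.0007,0,0,0.06, 0,0.0007,0,0,0.06]'| grep -E "pos|force"
python3 - <<'E'
from m import *
p=arm.grab_frame("scene"); save(p,"rock.png",(310,60,480,230),3.5)
E
```

```text
eef_pos: [618.8, 290.2, 253.0]
force: [-0.1, -0.4, -0.0]
grip_force: 0.2
eef_pos: [618.7, 290.9, 253.0]
force: [0.2, 0.2, 0.6]
grip_force: 0.2
```

View pics/rock.png

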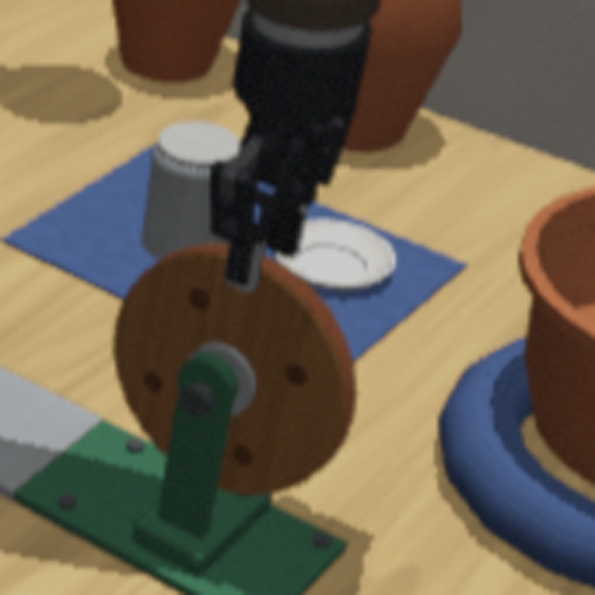

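The gripper straddles the rim, with the near finger on its right face at (240,265). The wheel is following freely, so it looks like the worn one. I'll continue to its stop.

```bash
python3 -m creep '[0,0.0006,0,0,0.06, 0,0.0006,0,0,0.06]'| grep -E "pos|force"; python3 -m creep '[0,0.0006,0,0,0.06, 0,0.0006,0,0,0.06]'| grep -E "pos|force"
python3 - <<'E'
from m import *
for n in("scene","top"):
    p=arm.grab_frame(n)
    r,c=np.mgrid[0:420,0:560]
    W=unproj(p,np.stack([c.ravel(),r.ravel()],1),p["depth"].ravel())
    for x0 in(585,645,):
        t=W[(W[:,2]>222)&(W[:,2]<242)&(abs(W[:,0]-x0)<15)&(abs(W[:,1]-270)<30)]
        if len(t): print(n,x0,len(t),t.mean(0),t.min(0),t.max(0))
E
```

```text
eef_pos: [618.8, 291.4, 253.0]
force: [0.0, -0.9, 0.1]
grip_force: 0.2
eef_pos: [618.8, 292.0, 253.0]
force: [-0.9, -1.0, 0.1]
grip_force: 0.4
scene 585 96 [585.6 270.6 232.6] [570.  264.5 222.6] [599.5 285.6 241.9]
scene 645 134 [646.1 273.1 233.6] [630.  266.  222.4] [659.5 291.6 241.7]
top 585 98 [585.2 275.6 235.1] [570.6 267.5 222. ] [600.  289.2 241.9]
top 645 5 [658.8 275.  234.8] [657.8 270.7 232.4] [659.9 278.9 238.1]
```

```bash
python3 -m creep '[0,0.0006,0,0,0.06, 0,0.0006,0,0,0.06]'| grep -E "pos|force"; python3 -m creep '[0,0.0006,0,0,0.06, 0,0.0006,0,0,0.06]'| grep -E "pos|force"
```

```text
eef_pos: [618.8, 292.3, 253.0]
force: [1.0, -2.7, 0.9]
grip_force: 1.5
eef_pos: [618.8, 292.7, 253.0]
force: [0.2, -4.5, 1.1]
grip_force: 2.6
```

```bash
python3 -m creep '[0,0.0006,0,0,0.06, 0,0.0006,0,0,0.06]'| grep -E "pos|force"; python3 -m creep '[0,0.0006,0,0,0.06, 0,0.0006,0,0,0.06]'| grep -E "pos|force"
python3 - <<'E'
from m import *
for n in("scene","top"):
    p=arm.grab_frame(n)
    r,c=np.mgrid[0:420,0:560]
    W=unproj(p,np.stack([c.ravel(),r.ravel()],1),p["depth"].ravel())
    for x0 in(585,645,):
        t=W[(W[:,2]>222)&(W[:,2]<242)&(abs(W[:,0]-x0)<15)&(abs(W[:,1]-270)<30)]
        if len(t): print(n,x0,len(t),t.mean(0),t.min(0),t.max(0))
E
```

```text
eef_pos: [618.8, 293.0, 253.0]
force: [-0.8, -6.0, 1.7]
grip_force: 3.4
eef_pos: [618.8, 293.3, 253.0]
force: [-1.0, -9.6, 1.5]
grip_force: 4.2
scene 585 101 [585.4 270.4 232.6] [570.3 263.9 222.2] [599.9 285.2 241.9]
scene 645 131 [646.5 273.3 233.7] [630.  266.1 222.8] [660.  291.5 241.9]
top 585 109 [585.2 276.5 235.7] [570.  268.6 222.2] [599.9 289.1 241.9]
top 645 5 [659.1 277.4 235.1] [658.2 272.5 231.9] [660.  281.6 237. ]
```

```bash
python3 -m creep '[0,-0.010,0,0,0.06, 0,-0.020,0,0,0.06, 0,-0.028,0,0,0.06, 0,-0.032,0,0,0.06, 0,-0.032,0,0,0.06]'| grep -E "pos|force"; 
python3 -m creep '[0,-0.001,0,0,0.06, 0,-0.002,0,0,0.06, 0,-0.002,0,0,0.06]'| grep -E "pos|force"
python3 -m creep '[0,-0.001,0,0,0.06, 0,-0.002,0,0,0.06, 0,-0.002,0,0,0.06]'| grep -E "pos|force"
```

```text
eef_pos: [619.3, 262.1, 252.8]
force: [0.3, 0.1, 0.3]
grip_force: 0.0
eef_pos: [619.3, 260.5, 252.7]
force: [-0.4, 0.9, 0.4]
grip_force: 0.2
eef_pos: [619.3, 258.3, 252.7]
force: [0.4, 0.1, 0.8]
grip_force: 0.2
```

```bash
python3 -m creep '[0,-0.001,0,0,0.06, 0,-0.001,0,0,0.06]'| grep -E "pos|force"
python3 -m creep '[0,-0.001,0,0,0.06, 0,-0.001,0,0,0.06]'| grep -E "pos|force"
python3 -m creep '[0,-0.001,0,0,0.06, 0,-0.001,0,0,0.06]'| grep -E "pos|force"
```

```text
eef_pos: [619.4, 257.3, 252.7]
force: [-0.5, 0.2, -0.4]
grip_force: 0.2
eef_pos: [619.4, 256.3, 252.7]
force: [0.2, 1.0, 0.5]
grip_force: 0.2
eef_pos: [619.4, 255.7, 252.7]
force: [-0.3, 1.7, 0.3]
grip_force: 1.2
```

```bash
python3 -m creep '[0,-0.001,0,0,0.06, 0,-0.001,0,0,0.06]'| grep -E "pos|force"
python3 -m creep '[0,-0.001,0,0,0.06, 0,-0.001,0,0,0.06, 0,-0.001,0,0,0.06]'| grep -E "pos|force"
```

```text
eef_pos: [619.4, 255.1, 252.7]
force: [0.2, 6.1, 0.7]
grip_force: 2.9
eef_pos: [619.4, 254.6, 252.7]
force: [0.8, 8.1, 0.2]
grip_force: 4.1
```

```bash
python3 -m creep '[0,0.010,0,0,0.06, 0,0.019,0,0,0.06, 0,0.019,-0.03,0,0.06, 0,0.019,-0.06,0,0.06, 0,0.019,-0.06,0,0.06]'; python3 g.py 624.5 -272 311 7.8
```

```text
clock: 14.08
eef_pos: [619.5, 272.3, 315.3]
eef_rot: [[-1.0, -0.017, 0.003], [-0.017, 1.0, 0.009], [-0.003, 0.009, -1.0]]
force: [-0.2, -0.8, -0.6]
grip_width: 45.4
grip_force: 0.0
j6 now 23 target -31 j1 24 -24
shift [ 0.0045 -0.5443 -0.0007] turn -6.8 | t 14.075 pos [619.5485 272.3006 315.2518] yaw -179.0 j6 0.39404010434047526 F [-0.2431 -0.7814 -0.6114] w 45.38438729427177
```

```bash
python3 -m creep '[0.0045,-0.5443,0,-6.8,0.06, 0.0045,-0.5443,0,-6.8,0.06, 0.0045,-0.5443,0,-6.8,0.06, 0.0045,-0.5443,0,-6.8,0.06, 0.0045,-0.5443,0,-6.8,0.06, 0.0045,-0.5443,0,-6.8,0.06, 0.0045,-0.5443,0,-6.8,0.06, 0.0045,-0.5443,0,-6.8,0.06, 0.0045,-0.5443,0,-6.8,0.06, 0.0045,-0.5443,0,-6.8,0.06, 0.0045,-0.5443,0,-6.8,0.06]' >/dev/null; python3 g.py 624.5 -272 253 7.8
```

```text
j6 now -31 target -31 j1 -24 -24
shift [-0.0005 -0.0004  0.0544] turn -0.0 | t 15.45 pos [ 624.0024 -272.1531  307.3871] yaw -172.2 j6 -0.5497353637617172 F [ 0.0667  0.56   -0.289 ] w 45.03282279878785
```

```bash
python3 -m creep '[0,0,0.03,0,0.06, 0,0,0.045,0,0.06, 0,0,0.054,0,0.06, 0,0,0.054,0,0.06, 0,0.004,0.054,0,0.06, 0,0.007,0.054,0,0.06, 0,0.009,0.054,0,0.06, 0,0.009,0.054,0,0.06]'|grep -E "pos|force"; python3 -m creep '[0,0.001,0,0,0.06, 0,0.001,0,0,0.06]'| grep -E "pos|force"; python3 -m creep '[0,0.001,0,0,0.06, 0,0.001,0,0,0.06]'| grep -E "pos|force"
```

```text
eef_pos: [622.8, -262.9, 254.7]
force: [0.1, -0.8, 0.4]
grip_force: 0.0
eef_pos: [622.6, -262.1, 254.5]
force: [0.8, -0.5, 1.2]
grip_force: 0.0
eef_pos: [622.5, -261.1, 254.4]
force: [0.2, -0.5, 0.0]
grip_force: 0.2
```

```bash
 python3 -m creep '[0,0.001,0,0,0.06, 0,0.001,0,0,0.06]'| grep -E "pos|force"; python3 -m creep '[0,0.001,0,0,0.06, 0,0.001,0,0,0.06]'| grep -E "pos|force"
```

```text
eef_pos: [622.4, -260.4, 254.5]
force: [0.8, -2.4, -0.2]
grip_force: 1.4
eef_pos: [622.3, -259.5, 254.6]
force: [0.3, -4.2, -0.2]
grip_force: 2.7
```

```bash
 python3 -m creep '[0,0.001,0,0,0.06, 0,0.001,0,0,0.06]'| grep -E "pos|force"; python3 -m creep '[0,0.001,0,0,0.06, 0,0.001,0,0,0.06, 0,0.001,0,0,0.06]'| grep -E "pos|force"; python3 -m creep '[0,0.001,0,0,0.06, 0,0.001,0,0,0.06, 0,0.001,0,0,0.06]'| grep -E "pos|force"
```

```text
eef_pos: [622.2, -258.9, 254.6]
force: [1.2, -6.3, 0.4]
grip_force: 3.6
eef_pos: [622.1, -258.4, 254.7]
force: [1.3, -8.7, -0.5]
grip_force: 4.5
eef_pos: [622.0, -257.8, 254.7]
force: [2.2, -11.9, -0.5]
grip_force: 5.5
```

```bash
 python3 -m creep '[0,-0.010,0,0,0.06, 0,-0.020,0,0,0.06, 0,-0.026,0,0,0.06, 0,-0.026,0,0,0.06]'| grep -E "pos|force"; python3 -m creep '[0,-0.001,0,0,0.06, 0,-0.002,0,0,0.06, 0,-0.002,0,0,0.06]'| grep -E "pos|force"; python3 -m creep '[0,-0.001,0,0,0.06, 0,-0.0015,0,0,0.06, 0,-0.0015,0,0,0.06]'| grep -E "pos|force"
```

```text
eef_pos: [625.4, -282.2, 254.0]
force: [0.9, 0.8, 0.4]
grip_force: 0.0
eef_pos: [625.6, -283.7, 254.4]
force: [0.0, -0.6, 1.0]
grip_force: 0.0
eef_pos: [625.8, -285.3, 254.3]
force: [-0.3, -0.1, -0.4]
grip_force: 0.0
```

```bash
 python3 -m creep '[0,-0.001,0,0,0.06, 0,-0.001,0,0,0.06]'| grep -E "pos|force"; python3 -m creep '[0,-0.001,0,0,0.06, 0,-0.001,0,0,0.06]'| grep -E "pos|force"
```

```text
eef_pos: [626.0, -286.3, 254.3]
force: [-0.2, 0.2, -0.0]
grip_force: 0.1
eef_pos: [626.1, -287.0, 254.4]
force: [-1.1, 2.5, 1.3]
grip_force: 1.2
```

```bash
 python3 -m creep '[0,-0.001,0,0,0.06, 0,-0.0015,0,0,0.06, 0,-0.0015,0,0,0.06]'| grep -E "pos|force"; python3 -m creep '[0,-0.001,0,0,0.06, 0,-0.0015,0,0,0.06, 0,-0.0015,0,0,0.06]'| grep -E "pos|force"; python3 -m creep '[0,-0.001,0,0,0.06, 0,-0.001,0,0,0.06, 0,-0.001,0,0,0.06]'| grep -E "pos|force"
```

```text
eef_pos: [626.3, -288.1, 254.4]
force: [-2.3, 5.0, 1.9]
grip_force: 3.0
eef_pos: [626.4, -289.0, 254.5]
force: [-2.3, 9.0, 2.9]
grip_force: 4.5
eef_pos: [626.6, -289.6, 254.5]
force: [-2.7, 10.9, 3.2]
grip_force: 5.4
```

```bash
 python3 -m creep '[0,0.010,0,0,0.06, 0,0.016,0,0,0.06, 0,0.016,-0.03,0,0.06, 0,0.016,-0.06,0,0.06, 0,0.016,-0.06,0,0.06]'| grep -E "pos|force"; python3 g.py 446.2 89.5 230 91.5
```

```text
eef_pos: [624.9, -276.2, 316.9]
force: [0.3, -0.2, -0.5]
grip_force: 0.0
j6 now -32 target -80 j1 -24 11
shift [0.1279 0.3861 0.0884] turn -83.7 | t 21.95 pos [ 624.9038 -276.2302  316.9162] yaw -172.2 j6 -0.5546475900460596 F [ 0.2723 -0.1876 -0.5181] w 44.897318983895936
```

```bash
 python3 -m creep '[0.1279,0.3861,0.0884,-83.7,0.7, 0.1279,0.3861,0.0884,-83.7,0.7, 0.1279,0.3861,0.0884,-83.7,0.7, 0.1279,0.3861,0.0884,-83.7,0.7, 0.1279,0.3861,0.0884,-83.7,0.7, 0.1279,0.3861,0.0884,-83.7,0.7, 0.1279,0.3861,0.0884,-83.7,0.7, 0.1279,0.3861,0.0884,-83.7,0.7, 0.1279,0.3861,0.0884,-83.7,0.7, 0.1279,0.3861,0.0884,-83.7,0.7, 0.1279,0.3861,0.0884,-83.7,0.7, 0.1279,0.3861,0.0884,-83.7,0.7]'>/dev/null; python3 g.py 446.2 89.5 28 91.5
```

```text
j6 now -80 target -80 j1 11 11
shift [ 0.0018 -0.0007  0.2009] turn -0.1 | t 23.45 pos [445.5916  89.6558 228.8784] yaw -88.6 j6 -1.4010358281955761 F [-0.962  -0.968   0.8609] w 72.44791192393602
```

```bash
 python3 -m creep '[0.0018,-0.0007,0.06,0,0.75, 0.0018,-0.0007,0.12,0,0.75, 0.0018,-0.0007,0.17,0,0.75, 0.0018,-0.0007,0.19,0,0.75, 0.0018,-0.0007,0.201,0,0.75, 0.0018,-0.0007,0.201,0,0.75]'; python3 -m creep '[0,0,0,0,-0.5, 0,0,0,0,-0.5, 0,0,0,0,-0.5, 0,0,0,0,-0.5, 0,0,0,0,-0.5]' 30
```

```text
clock: 24.2
eef_pos: [446.1, 89.8, 27.9]
eef_rot: [[0.026, -1.0, -0.001], [-1.0, -0.026, 0.008], [-0.008, 0.001, -1.0]]
force: [0.7, 0.1, 0.0]
grip_width: 74.5
grip_force: 0.0
clock: 24.82
eef_pos: [447.0, 90.0, 29.4]
eef_rot: [[0.026, -1.0, 0.002], [-1.0, -0.026, 0.008], [-0.008, -0.002, -1.0]]
force: [-0.6, 0.1, 6.2]
grip_width: 49.9
grip_force: 31.4
```

```bash
 python3 -m creep '[0,0,-0.06,0,-0.5, 0,0,-0.12,0,-0.5, 0,0,-0.16,0,-0.5, 0,0,-0.16,0,-0.5]'; python3 g.py 429.1 -298.5 190 97.5
```

```text
clock: 25.32
eef_pos: [447.6, 88.9, 191.7]
eef_rot: [[0.026, -1.0, 0.006], [-1.0, -0.026, 0.009], [-0.009, -0.006, -1.0]]
force: [0.0, -0.2, -1.9]
grip_width: 49.8
grip_force: 31.7
j6 now -81 target -132 j1 11 -35
shift [ 0.3867  0.0286 -0.002 ] turn -6.0 | t 25.325 pos [447.6153  88.8517 191.728 ] yaw -88.5 j6 -1.405431236143634 F [ 0.0118 -0.2142 -1.899 ] w 49.756142421878685
```

```bash
 python3 -m creep '[0.3867,0.0286,0,-6,-0.5, 0.3867,0.0286,0,-6,-0.5, 0.3867,0.0286,0,-6,-0.5, 0.3867,0.0286,0,-6,-0.5, 0.3867,0.0286,0,-6,-0.5, 0.3867,0.0286,0,-6,-0.5, 0.3867,0.0286,0,-6,-0.5, 0.3867,0.0286,0,-6,-0.5, 0.3867,0.0286,0,-6,-0.5, 0.3867,0.0286,0,-6,-0.5]'>/dev/null; python3 g.py 429.1 -298.5 46 97.5
```

```text
j6 now -133 target -132 j1 -35 -35
shift [ 0.0023 -0.0009  0.139 ] turn 0.1 | t 26.575 pos [ 427.9516 -297.4808  185.0328] yaw -82.4 j6 -2.3140946364670176 F [ 0.9221  0.2796 -0.5995] w 49.95574720462647
```

```bash
 python3 -m creep '[0.0023,-0.0009,0.05,0,-0.5, 0.0023,-0.0009,0.1,0,-0.5, 0.0023,-0.0009,0.13,0,-0.5, 0.0023,-0.0009,0.139,0,-0.5, 0.0023,-0.0009,0.139,0,-0.5]'|grep -E "pos|force"; python3 -m creep '[0,0,0.0015,0,-0.5, 0,0,0.0025,0,-0.5, 0,0,0.0025,0,-0.5]'|grep -E "pos|force"; python3 -m creep '[0,0,0.001,0,-0.5, 0,0,0.001,0,-0.5, 0,0,0.001,0,-0.5]'|grep -E "pos|force"
```

```text
eef_pos: [429.1, -299.4, 46.4]
force: [0.0, 0.4, -0.3]
grip_force: 31.6
eef_pos: [429.0, -299.9, 43.8]
force: [-0.7, -0.4, -0.3]
grip_force: 31.6
eef_pos: [428.7, -299.7, 42.3]
force: [-0.2, 0.6, 0.2]
grip_force: 31.6
```

```bash
 python3 -m creep '[0,0,0.001,0,-0.5, 0,0,0.001,0,-0.5, 0,0,0.001,0,-0.5]'|grep -E "pos|force"; python3 -m creep '[0,0,0.001,0,-0.5, 0,0,0.001,0,-0.5, 0,0,0.001,0,-0.5]'|grep -E "pos|force"
```

```text
eef_pos: [428.8, -299.8, 41.5]
force: [-1.9, 1.4, 1.9]
grip_force: 31.8
eef_pos: [428.8, -299.8, 41.4]
force: [-4.1, 2.2, 10.5]
grip_force: 32.6
```

```bash
 python3 -m creep '[0,0,-0.001,0,0.5, 0,0,-0.001,0,0.5, 0,0,-0.001,0,0.5, 0,0,-0.001,0,0.5, 0,0,-0.06,0,0.5, 0,0,-0.12,0,0.5, 0,0,-0.15,0,0.95, 0,0,-0.15,0,0.95]'|grep -E "pos|force|width"; python3 g.py 450.4 -9.3 180 2.5
python3 - <<'E'
from m import *
for n in("scene","top"):
    p=arm.grab_frame(n)
    for k,w in blobs(p,5,60,330,520,-380,-200): 
        t=w[(w[:,2]>33)]; print(n,k,len(t),t.mean(0) if len(t) else 0,rect(t[:,:2]) if len(t)>8 else 0)
E
```

```text
eef_pos: [429.7, -301.6, 193.0]
force: [1.1, -0.5, -1.0]
grip_width: 83.3
grip_force: 0.0
j6 now -133 target -4 j1 -35 -1
shift [-0.287  -0.0586  0.0147] turn 95.0 | t 29.7 pos [ 429.7117 -301.5987  192.9724] yaw -82.5 j6 -2.3167036186304437 F [ 1.1182 -0.47   -1.0152] w 83.33125626701609
scene 2031 81 [ 426.1 -302.    42.3] [ 426.9 -299.5   51.1   57.3    4.5]
top 640 34 [ 408.3 -298.3   42.4] [ 414.3 -292.9   61.7   40.2   49.2]
```

```bash
 python3 -m creep '[-0.287,-0.0586,0,95,0.95, -0.287,-0.0586,0,95,0.95, -0.287,-0.0586,0,95,0.95, -0.287,-0.0586,0,95,0.95, -0.287,-0.0586,0,95,0.95, -0.287,-0.0586,0,95,0.95, -0.287,-0.0586,0,95,0.95, -0.287,-0.0586,0,95,0.95, -0.287,-0.0586,0,95,0.95, -0.287,-0.0586,0,95,0.95, -0.287,-0.0586,0,95,0.95, -0.287,-0.0586,0,95,0.95]'>/dev/null; python3 g.py 450.4 -9.3 38 2.5
```

```text
j6 now -4 target -4 j1 -1 -1
shift [-0.0014 -0.0019  0.1538] turn 0.1 | t 31.3 pos [449.1714  -8.7572 191.8268] yaw -177.4 j6 -0.06961793664170804 F [0.0458 0.187  0.4273] w 83.21320373132016
```

```bash
 python3 -m creep '[-0.0014,-0.0019,0.06,0,0.95, -0.0014,-0.0019,0.11,0,0.95, -0.0014,-0.0019,0.14,0,0.95, -0.0014,-0.0019,0.156,0,0.95, -0.0014,-0.0019,0.156,0,0.95]'|grep -E "pos|force"; python3 -m creep '[0,0,0,0,-0.5, 0,0,0,0,-0.5, 0,0,0,0,-0.5, 0,0,0,0,-0.5]' 40; python3 -m creep '[0,0,-0.06,0,-0.5, 0,0,-0.12,0,-0.5, 0,0,-0.18,0,-0.5, 0,0,-0.18,0,-0.5]'
```

```text
eef_pos: [450.5, -9.3, 36.2]
force: [0.5, 0.1, -0.4]
grip_force: 0.0
clock: 32.42
eef_pos: [452.0, -9.3, 38.5]
eef_rot: [[-0.999, -0.044, 0.003], [-0.044, 0.999, 0.008], [-0.003, 0.008, -1.0]]
force: [-1.1, 0.4, 6.8]
grip_width: 66.7
grip_force: 45.0
clock: 32.92
eef_pos: [452.8, -10.9, 222.2]
eef_rot: [[-0.999, -0.044, 0.008], [-0.044, 0.999, 0.008], [-0.009, 0.007, -1.0]]
force: [0.1, -0.3, -2.7]
grip_width: 66.4
grip_force: 45.7
```

```bash
python3 g.py 441 -297 200 7.5;  python3 - <<'E'
from m import *
for n in("scene","top"):
    p=arm.grab_frame(n); save(p,"held_%s.png"%n,(180,130,340,250) if n=="scene" else (200,170,340,280),3.5)
E
cd pics; python3 -c "
import cv2,numpy as np
a=cv2.imread('held_scene.png');b=cv2.imread('held_top.png');b=cv2.resize(b,(a.shape[1],a.shape[0]));cv2.imwrite('held.png',cv2.resize(np.hstack([a,b]),(800,300)))"
```

```text
j6 now -4 target -41 j1 -2 -34
shift [ 0.0245 -0.2855  0.0199] turn -5.0 | t 32.925 pos [452.8238 -10.8906 222.2374] yaw -177.5 j6 -0.07223250566600134 F [ 0.0606 -0.2799 -2.7201] w 66.43298325622358
```

View pics/held.png

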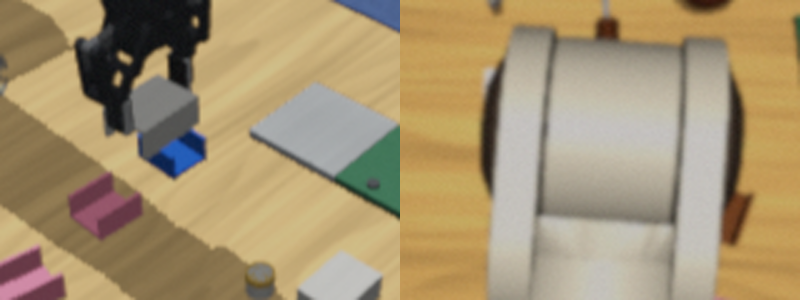

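```bash
 python3 -m creep '[0.0245,-0.2855,0.02,-5,-0.5, 0.0245,-0.2855,0.02,-5,-0.5, 0.0245,-0.2855,0.02,-5,-0.5, 0.0245,-0.2855,0.02,-5,-0.5, 0.0245,-0.2855,0.02,-5,-0.5, 0.0245,-0.2855,0.02,-5,-0.5, 0.0245,-0.2855,0.02,-5,-0.5, 0.0245,-0.2855,0.02,-5,-0.5]'>/dev/null; python3 g.py 441 -297 95 7.5
python3 - <<'E'
from m import *
p=arm.grab_frame("scene")
for k,w in blobs(p,80,240,380,500,-380,-220,90,60):
    print(k,w.mean(0),w.min(0),w.max(0))
r,c=np.mgrid[0:420,0:560]
W=unproj(p,np.stack([c.ravel(),r.ravel()],1),p["depth"].ravel()); hs=cv2.cvtColor(p["image"],cv2.COLOR_RGB2HSV).reshape(-1,3)
s=arm.get_state()["eef_pos"]
t=W[(abs(W[:,0]-s[0])<45)&(abs(W[:,1]-s[1])<60)&(W[:,2]<s[2]-2)&(W[:,2]>s[2]-45)&(hs[:,2]>70)]
print(s,len(t)); u=t[t[:,2]>s[2]-15]
h,e=np.histogram(t[:,2]-s[2],bins=np.arange(-45,0,3)); print(h,e)
E
```

```text
j6 now -42 target -41 j1 -34 -34
shift [-0.0018 -0.0022  0.0991] turn 0.1 | t 34.025 pos [ 438.9494 -295.9316  194.1018] yaw -172.4 j6 -0.7284267392682686 F [-0.1972  0.3249 -0.922 ] w 66.2918609955311
1119 [ 447.1 -294.6  182.8] [ 408.4 -335.7  155.8] [ 468.4 -252.6  230.6]
[ 439.1 -295.9  194.3] 1077
[  0   1  22  39  31  40  44  41  38  39  44 151 549  33] [-45 -42 -39 -36 -33 -30 -27 -24 -21 -18 -15 -12  -9  -6  -3]
```

```bash
cat > held.py <<'E'
from m import *
p=arm.grab_frame("scene")
r,c=np.mgrid[0:420,0:560]
W=unproj(p,np.stack([c.ravel(),r.ravel()],1),p["depth"].ravel()); hs=cv2.cvtColor(p["image"],cv2.COLOR_RGB2HSV).reshape(-1,3)
s=np.array(arm.get_state()["eef_pos"])
t=W[(abs(W[:,0]-s[0])<45)&(abs(W[:,1]-s[1])<34)&(W[:,2]<s[2]-4)&(W[:,2]>s[2]-11)&(hs[:,2]>70)]
print("tcp",s,len(t),t.mean(0),rect(t[:,:2]),"plane",np.linalg.lstsq(np.c_[t[:,:2]-s[:2],np.ones(len(t))],t[:,2],rcond=None)[0]*np.array([1e3,1e3,1]))
E
python3 held.py
```

```text
tcp [ 439.1 -296.1  194.5] 672 [ 439.9 -293.7  186.5] [ 437.4 -296.7   52.8   69.6    6.7] plane [ -3.9  -0.6 186.5]
```

```bash
 python3 -m creep '[-0.0022,-0.0022,0.06,0,-0.5, -0.0022,-0.0022,0.099,0,-0.5, -0.0022,-0.0022,0.12,0,-0.5, -0.0022,-0.0022,0.133,0,-0.5, -0.0022,-0.0022,0.133,0,-0.5, -0.0022,-0.0022,0.133,0,-0.5]'|grep -E "pos|force"; python3 -m creep '[0,0,0.001,0,-0.5, 0,0,0.002,0,-0.5, 0,0,0.002,0,-0.5]'|grep -E "pos|force"; python3 -m creep '[0,0,0.001,0,-0.5, 0,0,0.002,0,-0.5, 0,0,0.002,0,-0.5]'|grep -E "pos|force"
```

```text
eef_pos: [441.9, -297.9, 62.5]
force: [-0.8, -0.2, -1.2]
grip_force: 45.7
eef_pos: [441.4, -297.8, 59.4]
force: [0.3, 0.6, -0.5]
grip_force: 45.7
eef_pos: [441.2, -297.7, 57.2]
force: [0.3, 0.2, -0.5]
grip_force: 45.7
```

```bash
 python3 -m creep '[0,0,0.001,0,-0.5, 0,0,0.0015,0,-0.5, 0,0,0.0015,0,-0.5]'|grep -E "pos|force";  python3 -m creep '[0,0,0.001,0,-0.5, 0,0,0.001,0,-0.5, 0,0,0.001,0,-0.5]'|grep -E "pos|force";  python3 -m creep '[0,0,0.001,0,-0.5, 0,0,0.001,0,-0.5, 0,0,0.001,0,-0.5]'|grep -E "pos|force"
```

```text
eef_pos: [441.3, -297.7, 55.8]
force: [0.5, 0.4, -1.8]
grip_force: 45.7
eef_pos: [441.3, -297.7, 54.8]
force: [-0.2, -0.1, -0.3]
grip_force: 45.7
eef_pos: [441.4, -297.7, 54.5]
force: [-1.6, 1.5, 5.2]
grip_force: 46.2
```

```bash
 python3 -m creep '[0,0,-0.001,0,0.95, 0,0,-0.001,0,0.95, 0,0,-0.001,0,0.95, 0,0,-0.001,0,0.95, 0,0,-0.06,0,0.95, 0,0,-0.12,0,0.95, 0,0,-0.15,0,0.7, 0,0,-0.15,0,0.7]'|grep -E "pos|force|width"; python3 g.py 619.5 -80 190 100.8
python3 - <<'E'
from m import *
p=arm.grab_frame("scene");q=arm.grab_frame("top")
for pp in(p,q):
    for k,w in blobs(pp,5,90,330,520,-380,-200): 
        t=w[(w[:,2]>37)]; print(k,len(t),t.mean(0) if len(t) else 0,rect(t[:,:2]) if len(t)>8 else 0)
w=cloud(q,arm.trace(q,"vase")[0]["region"]);w=w[w[:,2]>30]; print(np.percentile(w,[3,50,97],axis=0))
w=cloud(p,arm.trace(p,"vase")[0]["region"]);w=w[(w[:,2]>30)]; print(np.percentile(w,[3,50,97],axis=0))
E
```

```text
eef_pos: [442.2, -299.5, 206.5]
force: [1.2, -0.3, -0.1]
grip_width: 72.9
grip_force: 0.0
j6 now -42 target -108 j1 -34 -7
shift [-0.2043  0.1944  0.0184] turn -93.3 | t 37.75 pos [ 442.2483 -299.5019  206.5385] yaw -172.5 j6 -0.7291811876434335 F [ 1.2341 -0.3146 -0.1248] w 72.86728402748672
2135 741 [ 435.6 -299.5   46.2] [ 432.8 -298.8   64.3   70.1    7.7]
714 247 [ 427.  -292.    45.8] [ 434.4 -297.1   61.3   67.5    5.6]Traceback (most recent call last):
  File "<stdin>", line 6, in <module>
IndexError: list index out of range
```

```bash
python3 -m creep '[-0.2043,0.1944,0,-93.3,0.7, -0.2043,0.1944,0,-93.3,0.7, -0.2043,0.1944,0,-93.3,0.7, -0.2043,0.1944,0,-93.3,0.7, -0.2043,0.1944,0,-93.3,0.7, -0.2043,0.1944,0,-93.3,0.7, -0.2043,0.1944,0,-93.3,0.7, -0.2043,0.1944,0,-93.3,0.7, -0.2043,0.1944,0,-93.3,0.7, -0.2043,0.1944,0,-93.3,0.7]'>/dev/null; python3 g.py 619.5 -80 34 100.8
python3 - <<'E'
from m import *
for n in("scene","top"):
    p=arm.grab_frame(n)
    d=arm.trace(p,"vase")
    for e in d[:1]:
        w=cloud(p,e["region"]);w=w[(w[:,2]>30)]; print(n,e["conf"],np.percentile(w,[3,50,97],axis=0))
        m=w[w[:,2]>112]; print(m.mean(0) if len(m) else 0,len(m))
E
```

```text
j6 now -108 target -108 j1 -8 -7
shift [ 0.0023 -0.0014  0.1699] turn -0.1 | t 39.15 pos [618.1173 -79.4052 203.9253] yaw -79.3 j6 -1.8893624894818157 F [ 0.7341 -0.5469  0.3048] w 72.40059894045079
scene 0.96 [[ 710.8 -143.3   38.9]
 [ 748.2 -123.6   72.2]
 [ 770.1  -88.4  105.1]]
[ 746.  -122.3  118.2] 12
```

```bash
 python3 -m creep '[0.0023,-0.0014,0.06,0,0.65, 0.0023,-0.0014,0.12,0,0.65, 0.0023,-0.0014,0.155,0,0.65, 0.0023,-0.0014,0.17,0,0.65, 0.0023,-0.0014,0.17,0,0.65]'|grep -E "pos|force"; python3 -m creep '[0,0,0,0,-0.5, 0,0,0,0,-0.5, 0,0,0,0,-0.5, 0,0,0,0,-0.5]' 30; python3 -m creep '[0,0,-0.06,0,-0.5, 0,0,-0.12,0,-0.5, 0,0,-0.18,0,-0.5, 0,0,-0.18,0,-0.5]'; python3 g.py 429.1 -298.5 215 97.5
```

```text
eef_pos: [620.2, -80.1, 35.4]
force: [-0.2, -0.2, -0.2]
grip_force: 0.0
clock: 40.48
eef_pos: [621.6, -80.3, 37.8]
eef_rot: [[0.187, -0.982, 0.003], [-0.982, -0.187, 0.008], [-0.007, -0.005, -1.0]]
force: [0.0, -0.7, 6.7]
grip_width: 49.3
grip_force: 32.6
clock: 40.98
eef_pos: [622.2, -81.9, 222.3]
eef_rot: [[0.187, -0.982, 0.01], [-0.982, -0.187, 0.007], [-0.005, -0.011, -1.0]]
force: [0.5, 1.3, -1.1]
grip_width: 49.2
grip_force: 31.9
j6 now -108 target -132 j1 -8 -35
shift [0.1767 0.2302 0.004 ] turn 3.3 | t 40.975 pos [622.1648 -81.8833 222.2874] yaw -79.2 j6 -1.8931461953260615 F [ 0.513   1.2598 -1.0603] w 49.18161885157328
```

```bash
 python3 -m creep '[-0.0145,0.172,0,0,-0.5, -0.0145,0.172,0,0,-0.5, -0.0145,0.172,0,0,-0.5, 0.177,0.230,0.004,3.3,-0.5, 0.177,0.230,0.004,3.3,-0.5, 0.177,0.230,0.004,3.3,-0.5, 0.177,0.230,0.004,3.3,-0.5, 0.177,0.230,0.004,3.3,-0.5, 0.177,0.230,0.004,3.3,-0.5, 0.177,0.230,0.004,3.3,-0.5]'|grep -E "pos|force"; python3 g.py 429 -298.5 100 97.5
python3 - <<'E'
from m import *
p=arm.grab_frame("scene"); s=np.array(arm.get_state()["eef_pos"])
r,c=np.mgrid[0:420,0:560]
W=unproj(p,np.stack([c.ravel(),r.ravel()],1),p["depth"].ravel()); hs=cv2.cvtColor(p["image"],cv2.COLOR_RGB2HSV).reshape(-1,3)
t=W[(abs(W[:,0]-s[0])<45)&(abs(W[:,1]-s[1])<34)&(W[:,2]<s[2]-4)&(W[:,2]>s[2]-45)&(hs[:,2]>60)&(hs[:,1]<60)]
print(s,np.percentile(t,[1,50,99],axis=0)); u,col=np.histogram(t[:,2]-s[2],np.arange(-45,0,3)); print(u)
save(p,"held3.png",(80,170,240,290),3.5)
E
```

```text
eef_pos: [428.0, -297.3, 210.1]
force: [-0.8, -0.5, -1.0]
grip_force: 31.9
j6 now -133 target -132 j1 -35 -35
shift [ 0.0022 -0.0007  0.1101] turn 0.1 | t 42.225 pos [ 427.9982 -297.2849  210.0816] yaw -82.4 j6 -2.3137017306358776 F [-0.7651 -0.4905 -0.9693] w 49.64614778347106
[ 428.  -297.4  210.1] [[ 401.3 -328.5  175. ]
 [ 416.1 -308.4  185.9]
 [ 459.6 -269.7  204.8]]
[  0   0   2 112 140  58  42  40  55  53  50  49  78  19]
```

View pics/held3.png

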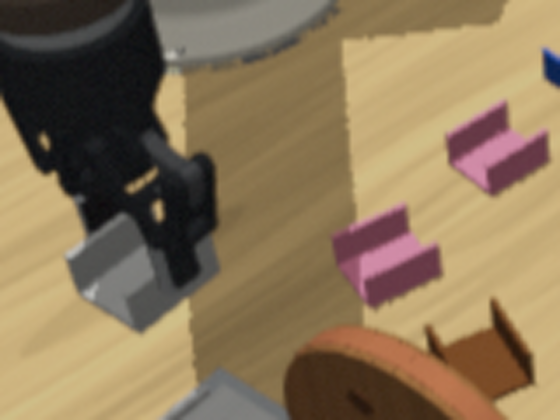

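Channel held level at (140,265). Descend onto the first pair.

```bash
 python3 -m creep '[0.002,-0.002,0.06,0,-0.5, 0.002,-0.002,0.1,0,-0.5, 0.002,-0.002,0.112,0,-0.5, 0.002,-0.002,0.118,0,-0.5, 0.002,-0.002,0.118,0,-0.5]'|grep -E "pos|force"; python3 -m creep '[0,0,0.002,0,-0.5, 0,0,0.003,0,-0.5, 0,0,0.003,0,-0.5]'|grep -E "pos|force"; python3 -m creep '[0,0,0.001,0,-0.5, 0,0,0.0015,0,-0.5, 0,0,0.0015,0,-0.5]'|grep -E "pos|force"
```

```text
eef_pos: [430.4, -299.5, 93.1]
force: [-0.0, -0.8, 0.5]
grip_force: 31.8
eef_pos: [429.9, -299.3, 89.1]
force: [0.4, 0.7, -1.1]
grip_force: 31.8
eef_pos: [429.8, -299.2, 87.2]
force: [-0.1, -0.9, -0.2]
grip_force: 31.8
```

```bash
 python3 -m creep '[0,0,0.001,0,-0.5, 0,0,0.002,0,-0.5, 0,0,0.002,0,-0.5]'|grep -E "pos|force";  python3 -m creep '[0,0,0.001,0,-0.5, 0,0,0.001,0,-0.5, 0,0,0.001,0,-0.5]'|grep -E "pos|force";  python3 -m creep '[0,0,0.001,0,-0.5, 0,0,0.001,0,-0.5, 0,0,0.001,0,-0.5]'|grep -E "pos|force"
```

```text
eef_pos: [429.8, -299.1, 85.2]
force: [0.5, 0.5, -0.6]
grip_force: 31.8
eef_pos: [429.8, -299.2, 84.3]
force: [0.3, -0.2, -0.5]
grip_force: 31.8
eef_pos: [429.9, -299.2, 83.8]
force: [-1.8, 0.8, 5.2]
grip_force: 32.6
```

```bash
 python3 -m creep '[0,0,-0.001,0,0.5, 0,0,-0.001,0,0.5, 0,0,-0.001,0,0.5, 0,0,-0.001,0,0.5, 0,0,-0.05,0,0.5, 0,0,-0.1,0,0.5, 0,0,-0.13,0,0.95, 0,0,-0.13,0,0.95]'|grep -E "pos|force|width"; python3 g.py 602 79.5 200 1.8
python3 - <<'E'
from m import *
for n in("scene","top"):
    p=arm.grab_frame(n)
    for k,w in blobs(p,5,110,330,520,-380,-200): 
        t=w[(w[:,2]>64)]; print(n,k,len(t),t.mean(0) if len(t) else 0,t[:,2].max() if len(t) else 0,rect(t[:,:2]) if len(t)>8 else 0)
    for k,w in blobs(p,20,40,540,660,0,140): print(k,w.mean(0),rect(w[:,:2]))
E
```

```text
eef_pos: [430.7, -300.8, 215.8]
force: [-0.8, -0.1, 0.0]
grip_width: 83.6
grip_force: 0.0
j6 now -133 target 6 j1 -35 8
shift [-0.3546 -0.2194  0.0185] turn 95.7 | t 45.775 pos [ 430.6508 -300.8125  215.8498] yaw -82.5 j6 -2.3144696806677016 F [-0.7833 -0.0522  0.0328] w 83.60329156416712
scene 41 41 [ 405.8 -305.4   77. ] 80.6782569979971 [ 405.3 -303.4    5.7   54.1    6.8]
scene 1907 42 [ 450.9 -298.6   76.5] 79.70753489478432 [ 451.  -297.4    4.6   56.8    6.9]
469 [602.2  77.7  30.5] [602.   79.   52.3  72.3   2.2]
top 893 71 [ 430.9 -299.3   76.2] 81.66231070207505 [ 430.  -299.    50.3   56.5    7.6]
414 [601.7  80.3  29.7] [602.6  80.8  50.4  66.9   1.5]
```

```bash
 python3 -m creep '[-0.3546,-0.2194,0,95.7,0.95, -0.3546,-0.2194,0,95.7,0.95, -0.3546,-0.2194,0,95.7,0.95, -0.3546,-0.2194,0,95.7,0.95, -0.3546,-0.2194,0,95.7,0.95, -0.3546,-0.2194,0,95.7,0.95, -0.3546,-0.2194,0,95.7,0.95, -0.3546,-0.2194,0,95.7,0.95, -0.3546,-0.2194,0,95.7,0.95, -0.3546,-0.2194,0,95.7,0.95, -0.3546,-0.2194,0,95.7,0.95, -0.3546,-0.2194,0,95.7,0.95]'>/dev/null; python3 g.py 601.5 79.7 36 1.8
```

```text
j6 now 5 target 6 j1 7 8
shift [-0.0009 -0.0016  0.1795] turn 0.1 | t 47.375 pos [600.8675  79.8298 215.4772] yaw -178.1 j6 0.09539717971145423 F [ 0.6249 -0.0149 -0.1745] w 83.43913512442988
```

```bash
 python3 -m creep '[-0.0009,-0.0016,0.06,0,0.95, -0.0009,-0.0016,0.12,0,0.95, -0.0009,-0.0016,0.16,0,0.95, -0.0009,-0.0016,0.1795,0,0.95, -0.0009,-0.0016,0.1795,0,0.95]'|grep -E "pos|force"; python3 -m creep '[0,0,0,0,-0.5, 0,0,0,0,-0.5, 0,0,0,0,-0.5, 0,0,0,0,-0.5]' 40; python3 -m creep '[0,0,-0.06,0,-0.5, 0,0,-0.12,0,-0.5, 0,0,-0.19,0,-0.5, 0,0,-0.19,0,-0.5]'; python3 g.py 441.5 -298 222 7.5
```

```text
eef_pos: [601.6, 79.7, 36.2]
force: [-0.8, -0.1, 0.9]
grip_force: 0.0
clock: 48.5
eef_pos: [603.4, 80.0, 39.4]
eef_rot: [[-0.999, -0.031, 0.004], [-0.031, 0.999, 0.009], [-0.004, 0.008, -1.0]]
force: [-0.7, 0.4, 7.5]
grip_width: 66.3
grip_force: 45.2
clock: 49.0
eef_pos: [603.7, 78.5, 233.5]
eef_rot: [[-0.999, -0.031, 0.009], [-0.031, 0.999, 0.009], [-0.009, 0.009, -1.0]]
force: [-0.3, 0.7, -0.7]
grip_width: 66.3
grip_force: 45.5
j6 now 5 target -42 j1 7 -34
shift [ 0.174  -0.3713  0.0065] turn -5.7 | t 49.0 pos [603.652   78.453  233.4722] yaw -178.2 j6 0.09441126702040654 F [-0.3196  0.661  -0.6505] w 66.29430716224056
```

```bash
 python3 -m creep '[0.15,-0.05,0,-5.7,-0.5, 0.15,-0.05,0,-5.7,-0.5, 0.15,-0.05,0,-5.7,-0.5, 0.174,-0.371,0.006,-5.7,-0.5, 0.174,-0.371,0.006,-5.7,-0.5, 0.174,-0.371,0.006,-5.7,-0.5, 0.174,-0.371,0.006,-5.7,-0.5, 0.174,-0.371,0.006,-5.7,-0.5, 0.174,-0.371,0.006,-5.7,-0.5, 0.174,-0.371,0.006,-5.7,-0.5, 0.174,-0.371,0.006,-5.7,-0.5]'>/dev/null; python3 held.py;  python3 g.py 441.5 -298 110 7.5
```

```text
tcp [ 440.1 -296.7  218.2] 676 [ 440.6 -294.6  209.5] [ 438.6 -296.9   54.    68.7    6.6] plane [ -4.    1.8 209.5]
j6 now -42 target -42 j1 -34 -34
shift [-0.0011 -0.0024  0.1081] turn 0.1 | t 50.425 pos [ 440.0861 -296.6524  218.1583] yaw -172.4 j6 -0.72884939862842 F [-0.5797  0.9317 -0.1757] w 66.28968481722838
```

```bash
 python3 -m creep '[-0.0024,-0.0024,0.06,0,-0.5, -0.0024,-0.0024,0.1,0,-0.5, -0.0024,-0.0024,0.115,0,-0.5, -0.0024,-0.0024,0.121,0,-0.5, -0.0024,-0.0024,0.121,0,-0.5]'|grep -E "pos|force"; python3 -m creep '[0,0,0.002,0,-0.5, 0,0,0.003,0,-0.5, 0,0,0.003,0,-0.5]'|grep -E "pos|force"; python3 -m creep '[0,0,0.001,0,-0.5, 0,0,0.0015,0,-0.5, 0,0,0.0015,0,-0.5]'|grep -E "pos|force"
```

```text
eef_pos: [443.1, -299.1, 98.2]
force: [-0.6, 0.1, -0.4]
grip_force: 45.5
eef_pos: [442.5, -299.1, 94.1]
force: [-0.6, -0.7, -0.2]
grip_force: 45.5
eef_pos: [442.4, -298.9, 92.2]
force: [-0.8, -0.3, -0.3]
grip_force: 45.5
```

```bash
 python3 -m creep '[0,0,0.001,0,-0.5, 0,0,0.002,0,-0.5, 0,0,0.002,0,-0.5]'|grep -E "pos|force";  python3 -m creep '[0,0,0.001,0,-0.5, 0,0,0.001,0,-0.5, 0,0,0.001,0,-0.5]'|grep -E "pos|force";  python3 -m creep '[0,0,0.001,0,-0.5, 0,0,0.001,0,-0.5, 0,0,0.001,0,-0.5]'|grep -E "pos|force"
```

```text
eef_pos: [442.4, -298.9, 90.2]
force: [0.1, 0.3, -0.4]
grip_force: 45.5
eef_pos: [442.5, -299.0, 89.5]
force: [1.2, 0.8, -0.1]
grip_force: 45.6
eef_pos: [442.7, -299.0, 89.4]
force: [-2.3, 0.7, 7.9]
grip_force: 46.2
```

Landed at the expected height. Release, withdraw and check.

```bash
 python3 -m creep '[0,0,-0.001,0,0.95, 0,0,-0.001,0,0.95, 0,0,-0.001,0,0.95, 0,0,-0.001,0,0.95, 0,0,-0.05,0,0.95, 0,0,-0.1,0,0.95, 0,0.1,-0.15,0,0.95, 0,0.2,-0.15,0,0.95, 0,0.3,-0.15,0,0.95, 0,0.3,-0.15,0,0.95, 0,0.3,-0.15,0,0.95]'
python3 - <<'E'
from m import *
for n in("scene","top"):
    p=arm.grab_frame(n)
    save(p,"end_%s.png"%n,(80,150,400,390) if n=="scene" else None,2.4 if n=="scene" else 1)
    for k,w in blobs(p,5,120,330,520,-380,-200): 
        t=w[(w[:,2]>75)]
        if len(t)>20: print(n,k,len(t),t.mean(0),rect(t[:,:2]),"plane mrad",np.linalg.lstsq(np.c_[t[:,:2],np.ones(len(t))],t[:,2],rcond=None)[0][:2]*1e3)
    print([ (k,w.mean(0)) for k,w in blobs(p,20,34,300,680,-160,160) ])
E
```

```text
clock: 54.3
eef_pos: [402.7, -0.9, 241.1]
eef_rot: [[-0.991, -0.13, 0.001], [-0.13, 0.991, 0.008], [-0.002, 0.008, -1.0]]
force: [1.1, 0.2, 0.7]
grip_width: 83.3
grip_force: 0.0
scene 2212 754 [ 439.  -300.4   80.5] [ 435.5 -299.9   66.    69.2    5.7] plane mrad [39.3  5.4]
[(np.int32(54), array([534.5,  41.3,  26.8]))]
top 1742 502 [ 440.4 -297.5   80.1] [ 436.4 -298.3   62.    68.9    6.9] plane mrad [18.4 -3.1]
[]
```

View pics/end_scene.png

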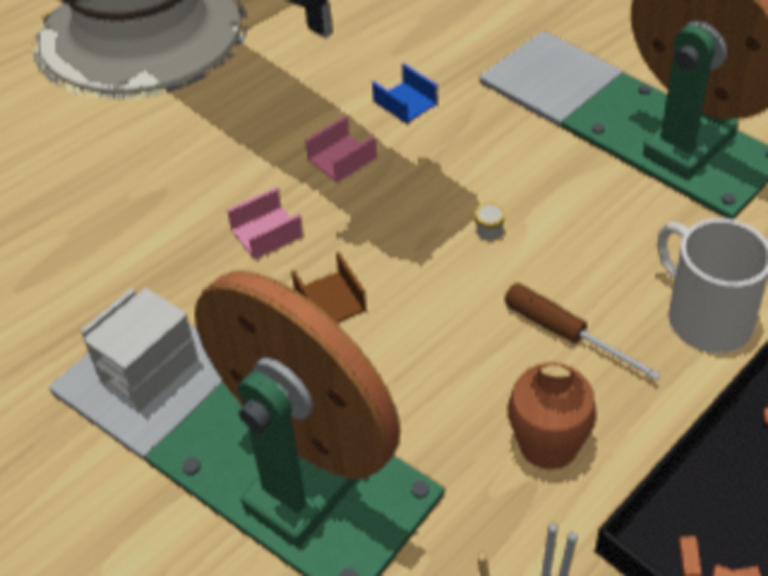

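View pics/end_top.png

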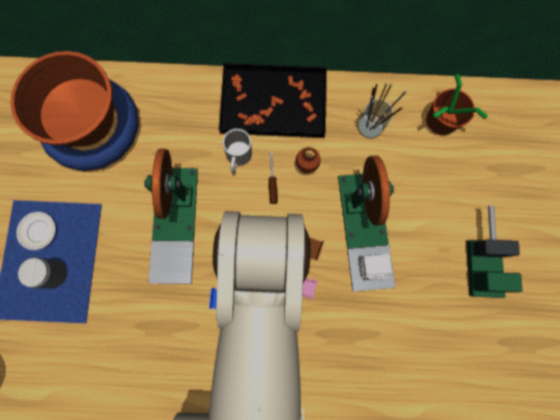

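```bash
python3 - <<'E'
from m import *
for n in("scene","top"):
    p=arm.grab_frame(n)
    for k,w in blobs(p,5,120,330,520,-380,-200):
        q=w-np.array([437,-297.5,0]);a=np.radians(7.5);lx=q[:,0]*np.cos(a)+q[:,1]*np.sin(a);ly=-q[:,0]*np.sin(a)+q[:,1]*np.cos(a)
        m=(w[:,2]>72)&(lx>-16)&(lx<24)&(abs(ly)<28)
        if m.sum()>20:
            r=np.linalg.lstsq(np.c_[lx[m],ly[m],np.ones(m.sum())],w[m,2],rcond=None)[0]; print(n,m.sum(),"top z",r[2]-12,"slope mrad",r[:2]*1e3)
        m=w[:,2]>78.5
        if m.sum()>20: print("local",lx[m].min(),lx[m].max(),ly[m].min(),ly[m].max())
E
```

```text
scene 437 top z 68.84909035022602 slope mrad [ 5.5 -0.9]
local -31.47169482413284 30.007493506433793 -37.00714392362718 32.56182807989142
top 312 top z 67.94974595216296 slope mrad [21.7 -2.1]
local -29.879676517447265 30.261190899913505 -35.24432641509578 33.631283170903544
```

```bash
python3 -c "
from plant import arm
print(arm.finish_job())"
```

```text
the job is handed in; nothing more can be done
None
```

Both wheels were rocked left and then right: the left-hand one is worn (free to a hard stop each way) and the right-hand one is sound. The hand rest stands on the right-hand table, built from all four aluminium channels I could find (two open up, two open down); its top measured level at the expected height, nothing else looked moved in the last pictures, and the job is handed in with no verdict returned.

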